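# Set up the soldering hearth

## Robot

A 6-joint arm with a two-finger parallel gripper is mounted at the origin on the work surface. World frame = base frame: x ahead of the robot, y to its left, z up, the work surface at z = 0. Lengths are in m, angles in rad, forces in N, time in s.
With the tool pointing down it reaches from about 0.3 to 0.875 m from the base axis. Payload 6.4 kg.
Tool frame: the origin (TCP) lies on the centre line of the jaws, within the pads' length; the fingertips stand 22 mm ahead of it and the grasp point (between the pads) lies 3 mm ahead of it; z points along the fingers, y is the line along which they close (so a half turn about z gives the same grasp; the last joint's range is limited). The gripper opens to 88 mm and grips with 3 to 60 N. Pads are 18 mm wide; open, the fingers measure 123 mm over their backs; the gripper's body (75 mm by 187 mm) begins 45 mm behind the grasp point.
Start: joints at [0.917, 0.181, 1.607, -0, 1.354, -0.206], TCP at [0.249, 0.518, 0.261] pointing down, gripper open.
Joint ranges: [-2.99, 2.99], [-0.89, 2.07], [0.3, 2.58], [-1.14, 4.28], [0, 2.63], [-3.12, 3.12]. Speed limits (rad/s): [2.57, 2.57, 3.01, 3.14, 3.14, 3.14].

## Interface

Orientations are given as a rotation vector (axis times angle).
In Python, from workcell import r gives the robot as it stands.
- The arm moves only by the shell command python3 -m crank 'ROWS'. ROWS is a JSON object of lists of equal length, an entry for each row: "offset": the shift along the tool's x, y, z in units of 30 mm (1.0 is 30 mm), a list of three; "twist": the turn, a rotation vector about the tool's x, y, z in units of 5 degrees (1.0 is 5 degrees), a list of three; "gripper": the opening, from 0 (shut) to 1 (fully open). In form: {"offset": [[tx, ty, tz], ...], "twist": [[wx, wy, wz], ...], "gripper": [gripper, ...]}. A call has 1 to 12 rows; each row shifts and turns the commanded pose from where the row before left it, along the tool's axes as they then stand; what a row does not reach is not made up. A row lasts 1/12 s, in which the tool goes at most 41.7 mm and 7.16 degrees, less where a joint would pass 70% of its speed; a pose out of reach is approached as far as the arm can. A call is refused whole if a number of a shift passes 1 or a number of a turn 1, either way. A call with a gripper value outside its range is refused whole. The fingers move at their own pace and stop on an object; the grip force is fixed at half the most. Time passes only in rows, so rows that do not move let the fingers close. It gives the time, the measured TCP pose, the force, the opening and the grip force at its end, in the units of the state.
- r.read_state(): the state, without advancing time (a new reading comes with each control period).
- r.grab_frame(name): name is "side" or "top" or "wrist"; returns a dict with "pixels" (400x640x3 uint8, red, green, blue), "fx", "fy", "cx", "cy" (pixels), "cam_to_world" (4x4, takes a point from camera to world coordinates); the wrist camera has in their place "T_tool_cam" (4x4, takes a point from camera to tool coordinates, whose origin is the TCP and whose axes are the flange's). Camera axes: x right, y down, z forward; pixel columns grow to the right and rows downward; lengths in m; the calibration is good to about 2 mm. A picture is of the moment at which its call begins: read the wrist's pose just before it. There is no depth.
- r.sign_off(): hands the job in; it is judged then, once.
The state is a dict: "time_s": time; "joint_pos": joint angles; "qvel": joint speeds; "tau": joint torques, N m; "ee_pos": TCP position; "eef_rot": TCP orientation; "force": force on the tool from outside, world axes, zero at the start; "wrist_torque": the same for the moment, N m; "grip_width": finger opening in m; "finger_force": force on a finger pad.
Only numpy, scipy, OpenCV 4.12 (cv2) and the standard library are available. Lean on these libraries where they do the work, as an engineer would, in place of code of your own. Each camera call takes 0.05 s, during which the arm holds its last target. There are 200 camera calls.

## Task

Get the hearth ready for soldering: slide the tall plain fire board straight up out of the slotted rack and, keeping it upright, lower it all the way down into the channel along the side of the soldering hearth. Then pluck the band ring from the pocket tray and set it down flat in the middle of the charcoal block. Set both down before letting go, do not drop them, and leave the other boards, parts and tools where they are.

Things in the scene. Friction and masses are not known exactly. Their poses are not given: they have to be found in the camera images.
- rack: Wooden rack, fixed to the bench, 150 (x) x 150 (y) x 60 mm high. Three upright slots side by side at y = -46, 0 and +46 mm, each a pair of facing grooves, 14 mm wide and 48 deep, in the two end cheeks: a board stands on the 12 mm base in the rack's x-z plane. Origin: centre of the underside.
- screen: The tall plain fire board: off-white, 100 mm wide (its x), 10 thick (y), 95 high (z), 0.11 kg, loose. The tallest board: its top is 47 mm above the rack's cheeks, the others' 22 mm. In any of the three slots, standing on the rack's base; lifts straight up. Pinch the middle of its top edge across the thickness; a neighbour's face may be 36 mm away. Origin: centre of its lower edge.
- screen_top (a point): Middle of the top edge of the tall fire board, 95 mm above its lower edge.
- honeycomb: Lower fire board with rows of small holes, 100 x 10 x 70 mm high, in the rack; leave it. Origin: centre of its lower edge.
- pad: Lower plain fire board with scorch marks, 100 x 10 x 70 mm high, in the rack; leave it. Origin: centre of its lower edge.
- hearth: Soldering hearth, fixed to the bench: steel tray 190 (x) x 180 (y) mm with a 4 mm floor and a rim 16 mm high, no rim on the channel's side. Along its -y side runs the channel for the fire board, along x; in the tray lies a white tile and on it the dark charcoal block. Origin: centre of the underside.
- channel (a point): Middle of the channel's floor, 4 mm above the bench; axes as the hearth's. The channel is 15 mm wide (y) between walls 22 mm high; above them lips flare to a mouth about 25 mm wide, 32 mm above the channel's floor. End stops leave 124 mm of length (x). The board stands in it with some play and may lean about 0.2 rad.
- block_top (a point): Middle of the top face of the charcoal block, 44 mm above the bench, 90 mm from the channel towards +y; axes as the hearth's. The block is 90 (x) x 64 (y) mm, flat, fixed. The top of a board in the channel is 99 mm above the bench.
- tray: Shallow wooden tray, fixed to the bench, 166 (x) x 112 (y) x 9 mm, six square pockets of 50 mm, 3 along x by 2 along y, pitch 54 mm, 5 mm deep, floor 4 mm above the bench. Origin: centre of the underside.
- band: Wide silver band ring lying flat in a pocket: outside diameter 22 mm, bore 17 mm, 14 mm high, so it stands 9 mm above the pocket walls; about 18 g, loose. The only part in the tray with an open bore right through. Origin: centre of its underside, z along the bore.
- cup: Small round silver cup with a bottom, diameter 18 mm, 11 mm high, in the tray; leave it. Origin: centre of the underside.
- nugget: Smooth flat piece of sea glass, diameter 22 mm, 10 mm high, in the tray; leave it. Origin: centre of the underside.
- stamp: Small square metal block, 16 x 16 x 10 mm, in the tray; leave it. Origin: centre of the underside.
- pliers: Pliers lying on the bench, about 145 x 50 x 12 mm; leave them. Origin: underside, near the pivot.
- flux: Jar with a white cap, diameter 44 mm, 48 mm high, on the bench; leave it. Origin: centre of the underside.
- file: Flat file with a wooden handle lying on the bench, about 245 mm long, 22 mm across the handle; leave it. Origin: underside, where the handle meets the blade.

How it is judged:
By the outcome, as a careful person would: the job done as asked, in the order asked, and still so for the second after the job is handed in, with the robot touching nothing.
It also fails if it takes over 70 s, if anything falls off the work surface, if the arm or the gripper's body presses on something with over 40 N, if the wrist force passes 120 N, or if a joint passes its speed limit or range.

## Working session

There is one attempt and no reset: what is moved stays moved. The work goes in short steps, Python scripts to look and compute and a shell command to move; the robot and the scene stay as the last step left them, time stands still between calls to the robot, and variables do not carry over. Pictures are saved under pics/ and viewed, at most 10 in all, crops included, and the job is handed in when it is done.

```bash
mkdir -p pics
cat > h.py <<'E'
import numpy as np, cv2, pickle
from scipy.spatial.transform import Rotation as R
from workcell import r
def snap(n,tag):
    s=r.read_state(); f=r.grab_frame(n); 
    if n=="wrist":
        T=np.eye(4);T[:3,:3]=R.from_rotvec(s["eef_rot"]).as_matrix();T[:3,3]=s["ee_pos"]
        f["cam_to_world"]=T@np.array(f["T_tool_cam"])
    pickle.dump(f,open(f"{tag}.pkl","wb")); cv2.imwrite(f"pics/{tag}.png",f["pixels"][:,:,::-1]); return f
def load(t): return pickle.load(open(f"{t}.pkl","rb"))
def px2w(f,u,v,z):
    T=np.array(f["cam_to_world"]); d=T[:3,:3]@[(u-f["cx"])/f["fx"],(v-f["cy"])/f["fy"],1]
    return T[:3,3]+d*(z-T[2,3])/d[2]
def w2px(f,p):
    T=np.linalg.inv(f["cam_to_world"]); q=T[:3,:3]@p+T[:3,3]
    return np.array([f["fx"]*q[0]/q[2]+f["cx"],f["fy"]*q[1]/q[2]+f["cy"]])
E
python3 - <<'E'
from h import *
for n in("top","side"):
    f=snap(n,n+"0"); print(n,np.round(f["cam_to_world"],3).tolist(),f["fx"])
s=r.read_state();print(s["ee_pos"],s["eef_rot"],s["force"])
print(np.round(R.from_rotvec(s["eef_rot"]).as_matrix(),3))
E
```

```text
top [[0.012, -0.991, 0.136, 0.432], [-0.999, -0.008, 0.037, -0.023], [-0.035, -0.136, -0.99, 0.922], [0.0, 0.0, 0.0, 1.0]] 370.1335845419539
side [[-0.999, -0.035, 0.04, 0.498], [-0.053, 0.698, -0.714, 0.702], [-0.003, -0.716, -0.699, 0.779], [0.0, 0.0, 0.0, 1.0]] 468.5287279952272
[0.24869727 0.51796024 0.25992292] [-6.97466751e-01 -3.06251186e+00  2.17106107e-03] [ 0.16926094 -0.2163873   0.18959691]
[[-0.901  0.433 -0.001]
 [ 0.433  0.901 -0.001]
 [ 0.    -0.001 -1.   ]]
```

View pics/top0.png

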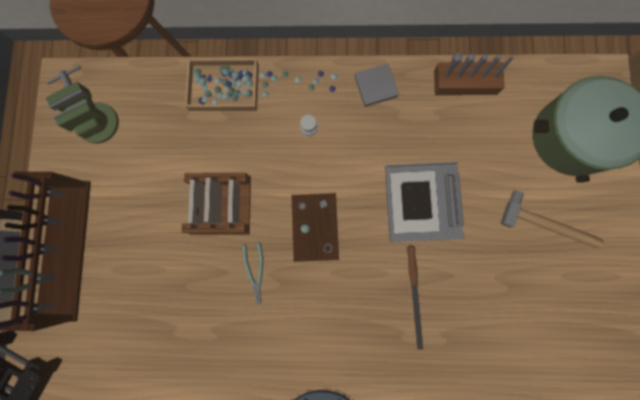

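View pics/side0.png

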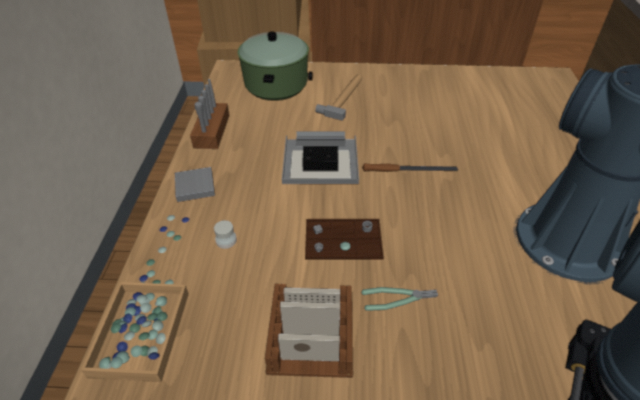

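Top: rack at about (216,204) with boards at columns 195/212/233, tray at (315,227), hearth at (424,202) with its channel at column 452. Side: the tall board seems to be in the middle slot (310,320), and the band may be at (367,227). Next I'll enlarge the top view.

Run:
```python
from h import *
f=load("top0")["pixels"][:,:,::-1]; g=load("side0")["pixels"][:,:,::-1]
z=lambda a,s:cv2.resize(a,None,fx=s,fy=s,interpolation=cv2.INTER_CUBIC)
a=z(f[160:265,180:345],4.8); b=z(f[155:245,380:470],3)
c=z(g[275:380,260:360],3); 
bot=np.zeros((270,792,3),np.uint8); bot[:,:270]=b[:270,:270]
w=z(g[215:265,300:390],5)[:250,:450]; bot[:250,290:740]=w
a=cv2.resize(a,(528,336)) # 3.2x
out=np.zeros((606,792,3),np.uint8); out[:336,:528]=a; out[336:606]=bot; out[:262,530:780]=cv2.resize(c,(250,262))
cv2.imwrite("pics/c1.png",out[:600])
```

```text
(no output)
```

View pics/c1.png

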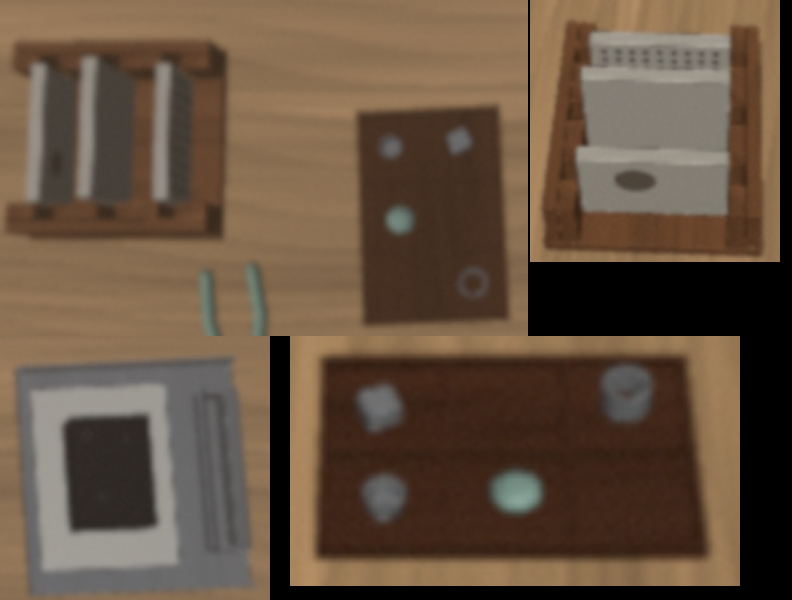

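The crops confirm it. The tall board is in the middle slot, with its top edge running from (208.4,177.8) to (206.2,222.2) in the top view. The pad is on the +y side and the honeycomb on the -y side. The band, with its open bore, is at (327.8,248.4).

```bash
python3 - <<'E'
from h import *
f=load("top0")
P=lambda n,x,y,z:print(n,np.round(px2w(f,x,y,z),4))
t=lambda x,y:(180+x/3.2,160+y/3.2); b=lambda x,y:(380+x/3,155+(y-336)/3)
P("edgeA",*t(90,57),.107);P("edgeB",*t(84,200),.107)
P("ring",*t(473,283),.018)
for c in [(358,113),(498,107),(508,318),(365,324)]:P("tray",*t(*c),.009)
for c in [(66,420),(149,415),(156,526),(72,531)]:P("block",*b(*c),.044)
for c in [(206,396),(222,396),(230,550),(220,550)]:P("chan",*b(*c),.032)
E
python3 - <<'E'
from h import *
f=load("side0")
P=lambda n,x,y,z:print(n,np.round(px2w(f,x,y,z),4))
s=lambda x,y:(260+(x-530)/2.5,275+y/2.5)
P("edgeA",*s(582,72),.107);P("edgeB",*s(729,74),.107)
E
```

```text
edgeA [0.5942 0.2611 0.107 ]
edgeB [0.4928 0.2599 0.107 ]
ring [ 0.4394 -0.0104  0.018 ]
tray [0.5703 0.0808 0.009 ]
tray [ 0.5758 -0.0285  0.009 ]
tray [ 0.4134 -0.0372  0.009 ]
tray [0.4075 0.0718 0.009 ]
block [ 0.5966 -0.1868  0.044 ]
block [ 0.601  -0.2524  0.044 ]
block [ 0.5125 -0.2554  0.044 ]
block [ 0.5079 -0.1899  0.044 ]
chan [ 0.6192 -0.3015  0.032 ]
chan [ 0.6193 -0.3143  0.032 ]
chan [ 0.4951 -0.316   0.032 ]
chan [ 0.495  -0.3082  0.032 ]
edgeA [0.5929 0.2659 0.107 ]
edgeB [0.4945 0.2625 0.107 ]
```

```bash
python3 -m crank '{"offset":[[0,0,0],[0,0,0],[0,0,0],[0,0,0],[0,0,0],[0,0,0]],"twist":[[0,0,-0.9],[0,0,-0.9],[0,0,-0.9],[0,0,-0.9],[0,0,-0.9],[0,0,-0.85]],"gripper":[1,1,1,1,1,1]}'
cat >> h.py <<'E'
def go(p,n=None,yaw=None):
    "needed shift in tool axes, units of 30 mm, and z twist (units of 5 deg) for tool y heading yaw"
    s=r.read_state();M=R.from_rotvec(s["eef_rot"]).as_matrix()
    d=M.T@(np.array(p)-s["ee_pos"])/.03
    print("shift",np.round(d,2),"y-axis",np.round(M[:,1],3),"z-axis",np.round(M[:,2],3),"pos",np.round(s["ee_pos"],4),"j",np.round(s["joint_pos"],2),"w",round(s["grip_width"],4),"F",np.round(s["force"],1))
E
python3 -c "
from h import *
go([.5435,.262,.26]); print(np.round(r.grab_frame('wrist')['T_tool_cam'],3).tolist())"
```

```text
time_s: 0.6
ee_pos: [0.2488, 0.5181, 0.2602]
eef_rot: [0.036, -3.141, 0.001]
force: [0.3, -0.3, 0.6]
grip_width: 0.0882
finger_force: 0.0
shift [-9.62 -8.76  0.01] y-axis [-0.023  1.    -0.001] z-axis [-0.001 -0.001 -1.   ] pos [0.2488 0.5181 0.2602] j [ 0.92  0.18  1.61 -0.    1.35 -0.68] w 0.0882 F [ 0.3 -0.3  0.6]
[[-0.0, -0.95, -0.312, 0.082], [1.0, -0.0, 0.0, -0.001], [-0.0, -0.312, 0.95, -0.125], [0.0, 0.0, 0.0, 1.0]]
```

```bash
python3 -m crank '{"offset":[[-0.8,-0.73,0],[-0.8,-0.73,0],[-0.8,-0.73,0],[-0.8,-0.73,0],[-0.8,-0.73,0],[-0.8,-0.73,0],[-0.8,-0.73,0],[-0.8,-0.73,0],[-0.8,-0.73,0],[-0.8,-0.73,0],[-0.8,-0.73,0],[-0.8,-0.73,0]],"twist":[[0,0,0],[0,0,0],[0,0,0],[0,0,0],[0,0,0],[0,0,0],[0,0,0],[0,0,0],[0,0,0],[0,0,0],[0,0,0],[0,0,0]],"gripper":[1,1,1,1,1,1,1,1,1,1,1,1]}'
python3 -c "
from h import *
go([.5435,.262,.26]); f=snap('wrist','w1'); go([.5435,.262,.26]); print(w2px(f,[.5435,.262,.107]))"
```

```text
time_s: 1.65
ee_pos: [0.5427, 0.2598, 0.2603]
eef_rot: [0.027, -3.141, 0.0]
force: [-0.4, 1.1, 0.3]
grip_width: 0.088
finger_force: 0.0
shift [-0.03  0.07  0.01] y-axis [-0.017  1.    -0.   ] z-axis [-0.001 -0.    -1.   ] pos [0.5427 0.2598 0.2603] j [ 0.25  0.24  1.54  0.    1.36 -1.34] w 0.088 F [-0.4  1.1  0.3]
shift [0.11 0.21 0.01] y-axis [-0.014  1.    -0.002] z-axis [ 0.002 -0.002 -1.   ] pos [0.5469 0.2556 0.2604] j [ 0.24  0.24  1.53 -0.    1.36 -1.34] w 0.0883 F [ 1.5 -3.6  1.5]
[324.0576752  183.01835108]
```

View pics/w1.png

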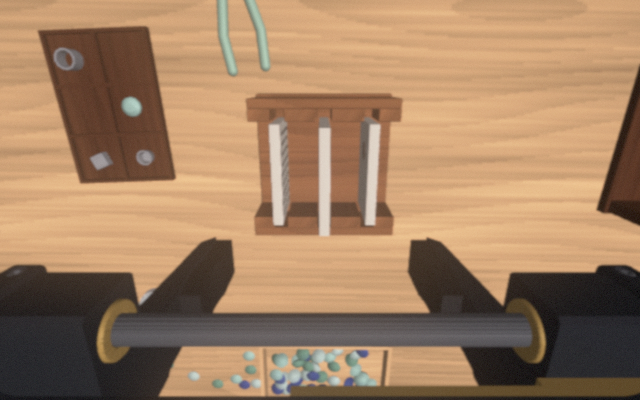

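The wrist view shows the tall board's top edge from (324,119) to (325,234), centred between the jaws, with neighbours at columns 278 and 371. The arm was still settling when this was taken, so I'll take a settled frame and measure it numerically.

Run:
```python
from h import *
f=snap('wrist','w2'); f=snap('wrist','w3')
g=cv2.cvtColor(f["pixels"],cv2.COLOR_RGB2GRAY)
for v in (130,160,190,220,228):
    row=f["pixels"][v].astype(int); m=(row.min(1)>150)
    idx=np.where(m[300:345])[0]+300; print(v,idx.min(),idx.max())
col=f["pixels"][:,324].astype(int).min(1); i=np.where(col[100:240]>150)[0]+100; print("col",i.min(),i.max())
for uv in ((324,i.min()),(324,i.max())): print(px2w(f,*uv,.107))
go([.5435,.262,.26])
```

```text
130 322 332
160 322 332
190 322 332
220 322 331
228 322 331
col 125 234
[0.49513718 0.2588467  0.107     ]
[0.59533938 0.26040406 0.107     ]
shift [-0.01  0.09  0.  ] y-axis [-0.014  1.    -0.   ] z-axis [-0.001 -0.    -1.   ] pos [0.5431 0.2593 0.2601] j [ 0.25  0.24  1.54 -0.    1.36 -1.34] w 0.0883 F [-0.9  1.5  0.4]
```

```bash
python3 -m crank '{"offset":[[-0.07,0.1,0.5],[0,0,0.7],[0,0,0.7],[0,0,0.7],[0,0,0.7],[0,0,0.6],[0,0,0.5],[0,0,0.3],[0,0,0.3],[0,0,0.2],[0,0,0],[0,0,0]],"twist":[[0,0,0],[0,0,0],[0,0,0],[0,0,0],[0,0,0],[0,0,0],[0,0,0],[0,0,0],[0,0,0],[0,0,0],[0,0,0],[0,0,0]],"gripper":[0.4,0.4,0.4,0.4,0.4,0.4,0.4,0.4,0.4,0.4,0.4,0.4]}'
python3 -m crank '{"offset":[[0,0,0],[0,0,0],[0,0,0],[0,0,0],[0,0,0],[0,0,0],[0,0,0],[0,0,0]],"twist":[[0,0,0],[0,0,0],[0,0,0],[0,0,0],[0,0,0],[0,0,0],[0,0,0],[0,0,0]],"gripper":[0,0,0,0,0,0,0,0]}'
python3 -c "
from h import *
go([.5452,.2622,.104])"
```

```text
time_s: 2.8
ee_pos: [0.544, 0.2644, 0.105]
eef_rot: [-0.03, 3.141, 0.0]
force: [0.5, -1.0, -0.4]
grip_width: 0.0351
finger_force: 0.0
time_s: 3.47
ee_pos: [0.5443, 0.2642, 0.1052]
eef_rot: [-0.03, 3.141, 0.0]
force: [-0.1, -0.5, 4.1]
grip_width: 0.0097
finger_force: 29.9
shift [-0.03 -0.07  0.04] y-axis [-0.019  1.     0.   ] z-axis [ 0.001  0.    -1.   ] pos [0.5443 0.2642 0.1052] j [ 0.26  0.42  1.64  0.    1.08 -1.33] w 0.0097 F [-0.1 -0.5  4.1]
```

```bash
python3 -m crank '{"offset":[[0,0,-0.1],[0,0,-0.2],[0,0,-0.3],[0,0,-0.4],[0,0,-0.4],[0,0,-0.4],[0,0,-0.4],[0,0,-0.4],[0,0,-0.4],[0,0,-0.3],[0,0,-0.2],[0,0,0]],"twist":[[0,0,0],[0,0,0],[0,0,0],[0,0,0],[0,0,0],[0,0,0],[0,0,0],[0,0,0],[0,0,0],[0,0,0],[0,0,0],[0,0,0]],"gripper":[0,0,0,0,0,0,0,0,0,0,0,0]}'
python3 -c "
from h import *
go([.5573,-.20,.21])"
```

```text
time_s: 4.47
ee_pos: [0.5448, 0.2643, 0.2116]
eef_rot: [-0.03, 3.139, 0.001]
force: [-0.3, 0.4, -0.9]
grip_width: 0.0098
finger_force: 29.9
shift [ -0.12 -15.48   0.04] y-axis [-0.019  1.     0.001] z-axis [ 0.003  0.001 -1.   ] pos [0.5448 0.2643 0.2116] j [ 0.26  0.29  1.58  0.    1.27 -1.33] w 0.0098 F [-0.3  0.4 -0.9]
```

```bash
python3 -m crank '{"offset":[[-0.01,-0.3,0],[-0.01,-0.6,0],[-0.01,-0.7,0],[-0.01,-0.7,0],[-0.01,-0.7,0],[-0.01,-0.7,0],[-0.01,-0.7,0],[-0.01,-0.7,0],[-0.01,-0.7,0],[-0.01,-0.7,0],[-0.01,-0.7,0],[-0.01,-0.7,0]],"twist":[[0,0,0],[0,0,0],[0,0,0],[0,0,0],[0,0,0],[0,0,0],[0,0,0],[0,0,0],[0,0,0],[0,0,0],[0,0,0],[0,0,0]],"gripper":[0,0,0,0,0,0,0,0,0,0,0,0]}'
python3 -m crank '{"offset":[[0,-0.7,0],[0,-0.7,0],[0,-0.7,0],[0,-0.7,0],[0,-0.7,0],[0,-0.7,0],[0,-0.7,0],[0,-0.7,0],[0,-0.7,0],[0,-0.7,0],[0,-0.5,0],[0,-0.2,0]],"twist":[[0,0,0],[0,0,0],[0,0,0],[0,0,0],[0,0,0],[0,0,0],[0,0,0],[0,0,0],[0,0,0],[0,0,0],[0,0,0],[0,0,0]],"gripper":[0,0,0,0,0,0,0,0,0,0,0,0]}'
python3 -m crank '{"offset":[[0,0,0],[0,0,0],[0,0,0]],"twist":[[0,0,0],[0,0,0],[0,0,0]],"gripper":[0,0,0]}'
python3 -c "
from h import *
f=snap('wrist','w4')
go([.5573,-.311,.21])
for p in ([.5573,-.311,.036],[.495,-.313,.036],[.619,-.309,.036],[.5545,-.221,.044]): print(p,w2px(f,p))"
```

```text
time_s: 5.47
ee_pos: [0.5512, 0.0257, 0.2086]
eef_rot: [0.03, -3.139, -0.0]
force: [0.8, -0.2, -0.9]
grip_width: 0.0096
finger_force: 29.9
time_s: 6.47
ee_pos: [0.5557, -0.206, 0.2088]
eef_rot: [0.027, -3.14, -0.0]
force: [-0.5, -0.5, -1.4]
grip_width: 0.0097
finger_force: 29.9
time_s: 6.72
ee_pos: [0.5563, -0.2027, 0.2094]
eef_rot: [0.031, -3.141, -0.001]
force: [-0.2, -0.3, -1.5]
grip_width: 0.0099
finger_force: 29.9
shift [ 0.04 -3.61 -0.02] y-axis [-0.02   1.     0.001] z-axis [-0.     0.001 -1.   ] pos [ 0.5564 -0.2026  0.2096] j [-0.55  0.27  1.61  0.    1.26 -2.14] w 0.0097 F [-0.   0.7 -1.6]
[0.5573, -0.311, 0.036] [206.37272262 175.00515302]
[0.495, -0.313, 0.036] [197.79863452 106.72049427]
[0.619, -0.309, 0.036] [213.88227405 234.65844923]
[0.5545, -0.221, 0.044] [301.49359836 176.15004342]
```

View pics/w4.png

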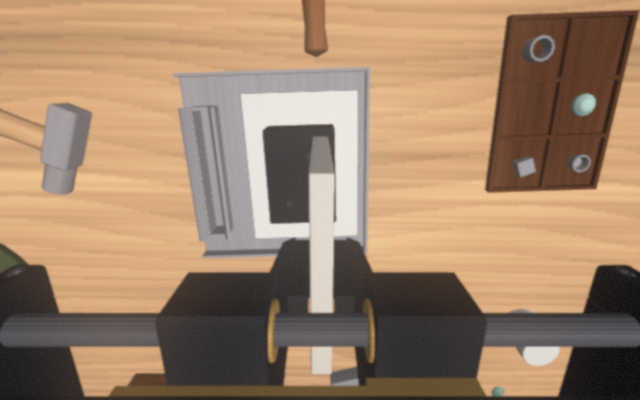

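The view shows the board held upright at column 321. The hearth's channel runs from about (199,108) to (217,238), with end stops at both ends. The block's corners are at (264,125), (334,124) and (268,222). I'll enlarge the channel and block.

Run:
```python
from h import *
a=load("w4")["pixels"][60:265,170:375,::-1]
cv2.imwrite("pics/c2.png",cv2.resize(a,(600,600),interpolation=cv2.INTER_CUBIC))
```

```text
(no output)
```

View pics/c2.png

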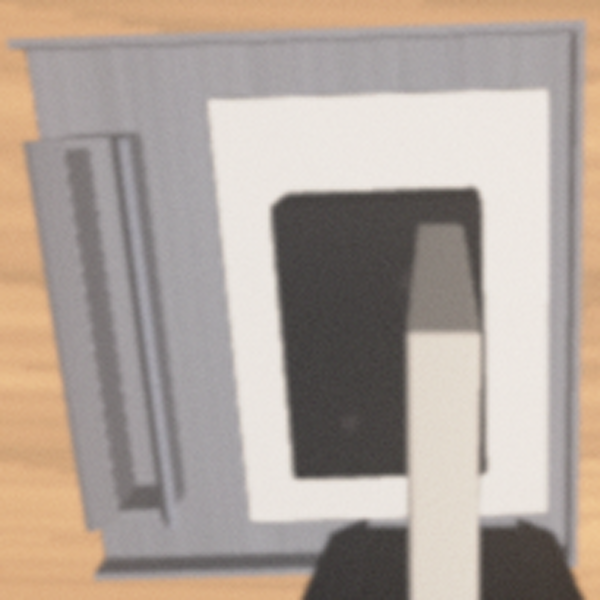

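Run:
```python
from h import *
f=load("w4"); k=600/205
P=lambda n,x,y,z:(print(n,np.round(px2w(f,170+x/k,60+y/k,z),4)))
for c in [(25,143),(118,137),(88,528),(168,523)]:P("mouth",*c,.036)
for c in [(66,150),(92,150),(120,508),(158,508)]:P("floor",*c,.004)
for c in [(272,192),(480,188),(486,474),(295,478)]:P("block",*c,.044)
for c in [(10,42),(583,25),(578,570),(98,575)]:P("rim",*c,.016)
s=np.array(f["pixels"]);print(f["fx"],f["cam_to_world"][2,3])
```

```text
mouth [ 0.4972 -0.3302  0.036 ]
mouth [ 0.4949 -0.302   0.036 ]
mouth [ 0.6256 -0.3234  0.036 ]
mouth [ 0.6232 -0.2958  0.036 ]
floor [ 0.5016 -0.3301  0.004 ]
floor [ 0.5014 -0.3214  0.004 ]
floor [ 0.6332 -0.3232  0.004 ]
floor [ 0.6329 -0.3089  0.004 ]
block [ 0.5094 -0.2548  0.044 ]
block [ 0.507  -0.1927  0.044 ]
block [ 0.5995 -0.1877  0.044 ]
block [ 0.6021 -0.2505  0.044 ]
rim [ 0.468  -0.3397  0.016 ]
rim [ 0.4596 -0.161   0.016 ]
rim [ 0.6496 -0.1504  0.016 ]
rim [ 0.6551 -0.3295  0.016 ]
327.6656289022358 0.33448113864932666
```

```bash
python3 -m crank '{"offset":[[0,0,0],[0,-0.4,0],[0,-0.6,0],[0,-0.6,0],[0,-0.6,0],[0,-0.6,0],[0,-0.5,0],[0,-0.3,0],[0,0,0],[0,0,0]],"twist":[[0,0,-0.37],[0,0,0],[0,0,0],[0,0,0],[0,0,0],[0,0,0],[0,0,0],[0,0,0],[0,0,0],[0,0,0]],"gripper":[0,0,0,0,0,0,0,0,0,0]}'
python3 -c "
from h import *
go([.5585,-.312,.21])"
```

```text
time_s: 7.6
ee_pos: [0.5618, -0.3121, 0.2094]
eef_rot: [0.079, -3.14, -0.001]
force: [-1.0, 0.7, -0.9]
grip_width: 0.0097
finger_force: 29.9
shift [ 0.11  0.01 -0.02] y-axis [-0.05   0.999  0.001] z-axis [-0.     0.001 -1.   ] pos [ 0.5618 -0.3121  0.2094] j [-0.69  0.37  1.47  0.    1.3  -2.31] w 0.0097 F [-1.   0.7 -0.9]
```

```bash
python3 -m crank '{"offset":[[0.11,0,0.3],[0,0,0.5],[0,0,0.5],[0,0,0.5],[0,0,0.3],[0,0,0.2],[0,0,0.1],[0,0,0.1],[0,0,0.1],[0,0,0.1],[0,0,0.1],[0,0,0]],"twist":[[0,0,0],[0,0,0],[0,0,0],[0,0,0],[0,0,0],[0,0,0],[0,0,0],[0,0,0],[0,0,0],[0,0,0],[0,0,0],[0,0,0]],"gripper":[0,0,0,0,0,0,0,0,0,0,0,0]}'
python3 -c "
from h import *
f=snap('wrist','w5');go([.5585,-.312,.097])
a=f['pixels'][60:265,200:405,::-1]
cv2.imwrite('pics/c3.png',cv2.resize(f['pixels'][:,:,::-1],(640,400)))"
```

```text
time_s: 8.6
ee_pos: [0.5586, -0.3117, 0.1253]
eef_rot: [0.081, -3.14, -0.0]
force: [0.2, 0.5, -1.0]
grip_width: 0.0097
finger_force: 29.9
shift [ 0.   -0.01  0.95] y-axis [-0.051  0.999  0.   ] z-axis [-0.  0. -1.] pos [ 0.5586 -0.3117  0.1255] j [-0.69  0.46  1.53  0.    1.15 -2.32] w 0.0097 F [ 0.8  1.  -1.5]
```

View pics/c3.png

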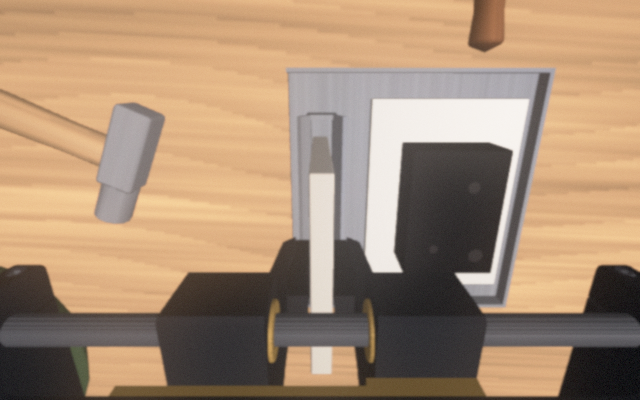

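The board's lower end, at (320,137), sits between the channel lips at columns 300 and 341, centred, with no contact force so far. I'll carry on down slowly.

```bash
python3 -m crank '{"offset":[[0,0,0.1],[0,0,0.1],[0,0,0.1],[0,0,0.1],[0,0,0.1],[0,0,0.1],[0,0,0.1],[0,0,0.1],[0,0,0.05],[0,0,0]],"twist":[[0,0,0],[0,0,0],[0,0,0],[0,0,0],[0,0,0],[0,0,0],[0,0,0],[0,0,0],[0,0,0],[0,0,0]],"gripper":[0,0,0,0,0,0,0,0,0,0]}'
```

```text
time_s: 9.48
ee_pos: [0.5585, -0.3116, 0.0996]
eef_rot: [0.081, -3.14, -0.001]
force: [-0.3, -0.1, -1.0]
grip_width: 0.0097
finger_force: 29.9
```

```bash
python3 -m crank '{"offset":[[0,0,0.05],[0,0,0.05],[0,0,0.05],[0,0,0]],"twist":[[0,0,0],[0,0,0],[0,0,0],[0,0,0]],"gripper":[0,0,0,0]}'
```

```text
time_s: 9.82
ee_pos: [0.5591, -0.3124, 0.0972]
eef_rot: [-0.081, 3.14, -0.002]
force: [-2.1, 0.3, 5.7]
grip_width: 0.0099
finger_force: 30.0
```

The 5.7 N upward force comes at exactly the expected height, so the board is standing on the channel floor. Now I'll open and retreat straight up.

```bash
python3 -m crank '{"offset":[[0,0,0],[0,0,0],[0,0,0],[0,0,0],[0,0,0],[0,0,-0.3],[0,0,-0.5],[0,0,-0.7],[0,0,-0.8],[0,0,-0.8],[0,0,-0.8],[0,0,-0.7]],"twist":[[0,0,0],[0,0,0],[0,0,0],[0,0,0],[0,0,0],[0,0,0],[0,0,0],[0,0,0],[0,0,0],[0,0,0],[0,0,0],[0,0,0]],"gripper":[0.4,0.4,0.4,0.4,0.4,0.4,0.4,0.4,0.4,0.4,0.4,0.4]}'
python3 -c "
from h import *
go([.4394,-.0104,.22])
f=load('w4')
for u,v in((541,48),):print(px2w(f,u,v,.018))"
```

```text
time_s: 10.82
ee_pos: [0.559, -0.3119, 0.2363]
eef_rot: [-0.081, 3.139, -0.002]
force: [0.5, -0.3, 0.7]
grip_width: 0.035
finger_force: 0.0
shift [ 3.46 10.24  0.53] y-axis [-0.051  0.999 -0.001] z-axis [ 0.001 -0.001 -1.   ] pos [ 0.559  -0.3119  0.2363] j [-0.69  0.34  1.46  0.    1.34 -2.32] w 0.035 F [ 0.5 -0.3  0.7]
[ 0.43962667 -0.00978488  0.018     ]
```

```bash
python3 -m crank '{"offset":[[0.2,0.5,0],[0.3,0.85,0],[0.3,0.9,0],[0.3,0.9,0],[0.3,0.9,0],[0.3,0.9,0],[0.3,0.9,0],[0.3,0.9,0],[0.3,0.9,0],[0.3,0.9,0],[0.3,0.9,0],[0.26,0.79,0]],"twist":[[0,0,0],[0,0,0],[0,0,0],[0,0,0],[0,0,0],[0,0,0],[0,0,0],[0,0,0],[0,0,0],[0,0,0],[0,0,0],[0,0,0]],"gripper":[0.45,0.45,0.45,0.45,0.45,0.45,0.45,0.45,0.45,0.45,0.45,0.45]}'
python3 -m crank '{"offset":[[0,0,0.5],[0,0,0.5],[0,0,0.5],[0,0,0.4],[0,0,0.1],[0,0,0],[0,0,0],[0,0,0]],"twist":[[0,0,0],[0,0,0],[0,0,0],[0,0,0],[0,0,0],[0,0,0],[0,0,0],[0,0,0]],"gripper":[0.45,0.45,0.45,0.45,0.45,0.45,0.45,0.45]}'
python3 -c "
from h import *
f=snap('wrist','w6'); go([.4395,-.010,.033]); print(w2px(f,[.4395,-.010,.018]))"
```

```text
time_s: 11.82
ee_pos: [0.4385, -0.0089, 0.2344]
eef_rot: [-0.081, 3.14, -0.0]
force: [1.3, 0.3, -0.6]
grip_width: 0.0402
finger_force: 0.0
time_s: 12.48
ee_pos: [0.44, -0.0105, 0.1748]
eef_rot: [-0.08, 3.139, -0.001]
force: [-0.4, -1.2, -0.1]
grip_width: 0.0401
finger_force: 0.0
shift [0.02 0.02 4.73] y-axis [-0.051  0.999 -0.001] z-axis [ 0.002 -0.    -1.   ] pos [ 0.44   -0.0105  0.1748] j [-0.29 -0.03  2.02  0.    1.15 -1.92] w 0.04 F [ 0.3  0.5 -0.2]
[322.2562104  180.24431804]
```

View pics/w6.png

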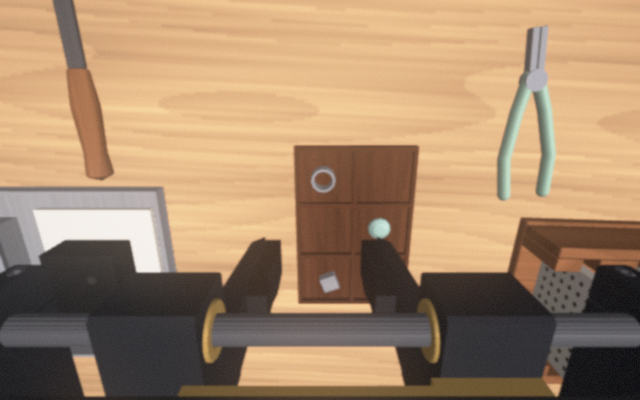

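The ring is at (323,180), where the prediction was (322,180), so it's directly under the jaws. The neighbouring parts are clear of the fingers. I'll descend.

```bash
python3 -m crank '{"offset":[[0,0.02,0.4],[0,0,0.7],[0,0,0.7],[0,0,0.7],[0,0,0.6],[0,0,0.5],[0,0,0.4],[0,0,0.3],[0,0,0.2],[0,0,0.15],[0,0,0],[0,0,0]],"twist":[[0,0,0],[0,0,0],[0,0,0],[0,0,0],[0,0,0],[0,0,0],[0,0,0],[0,0,0],[0,0,0],[0,0,0],[0,0,0],[0,0,0]],"gripper":[0.45,0.45,0.45,0.45,0.45,0.45,0.45,0.45,0.45,0.45,0.45,0.45]}'
```

```text
time_s: 13.53
ee_pos: [0.4396, -0.0098, 0.0346]
eef_rot: [-0.081, 3.14, -0.0]
force: [-0.3, -0.6, 0.0]
grip_width: 0.04
finger_force: 0.0
```

```bash
python3 -m crank '{"offset":[[0,0,0.05],[0,0,0],[0,0,0],[0,0,0],[0,0,0],[0,0,0],[0,0,0],[0,0,0]],"twist":[[0,0,0],[0,0,0],[0,0,0],[0,0,0],[0,0,0],[0,0,0],[0,0,0],[0,0,0]],"gripper":[0.45,0,0,0,0,0,0,0]}'
```

```text
time_s: 14.2
ee_pos: [0.4395, -0.0097, 0.033]
eef_rot: [-0.081, 3.14, -0.0]
force: [-0.2, 0.3, 4.5]
grip_width: 0.02
finger_force: 30.0
```

The opening reads 20 mm where I expected 22, so I'll lift and look.

```bash
python3 -m crank '{"offset":[[0,0,-0.1],[0,0,-0.2],[0,0,-0.4],[0,0,-0.6],[0,0,-0.7],[0,0,-0.7],[0,0,-0.6],[0,0,-0.4],[0,0,-0.2],[0,0,-0.1],[0,0,0],[0,0,0]],"twist":[[0,0,0],[0,0,0],[0,0,0],[0,0,0],[0,0,0],[0,0,0],[0,0,0],[0,0,0],[0,0,0],[0,0,0],[0,0,0],[0,0,0]],"gripper":[0,0,0,0,0,0,0,0,0,0,0,0]}'
python3 - <<'E'
from h import *
f=snap('wrist','w7'); s=snap('side','side1'); go([.5545,-.2214,.16])
st=r.read_state(); c=w2px(s,st['ee_pos']+np.array([0,0,-.02])).astype(int)
a=f['pixels'][130:330,220:420,::-1]; b=s['pixels'][max(c[1]-40,0):c[1]+40,c[0]-40:c[0]+40,::-1]
h=s['pixels'][115:195,270:370,::-1]
o=np.zeros((600,800,3),np.uint8);o[:400,:400]=cv2.resize(a,(400,400));o[:400,400:]=cv2.resize(b,(400,400),interpolation=cv2.INTER_CUBIC);o[400:,:250]=cv2.resize(h,(250,200))
cv2.imwrite('pics/c4.png',o)
E
```

```text
time_s: 15.2
ee_pos: [0.4388, -0.0096, 0.1521]
eef_rot: [0.081, -3.14, -0.0]
force: [0.4, 0.6, -0.1]
grip_width: 0.0201
finger_force: 30.0
shift [-3.5  -7.25 -0.29] y-axis [-0.051  0.999  0.001] z-axis [-0.002  0.001 -1.   ] pos [ 0.4386 -0.0095  0.1518] j [-0.29  0.01  2.03 -0.    1.1  -1.92] w 0.0199 F [ 0.1 -0.1 -0.3]
```

View pics/c4.png

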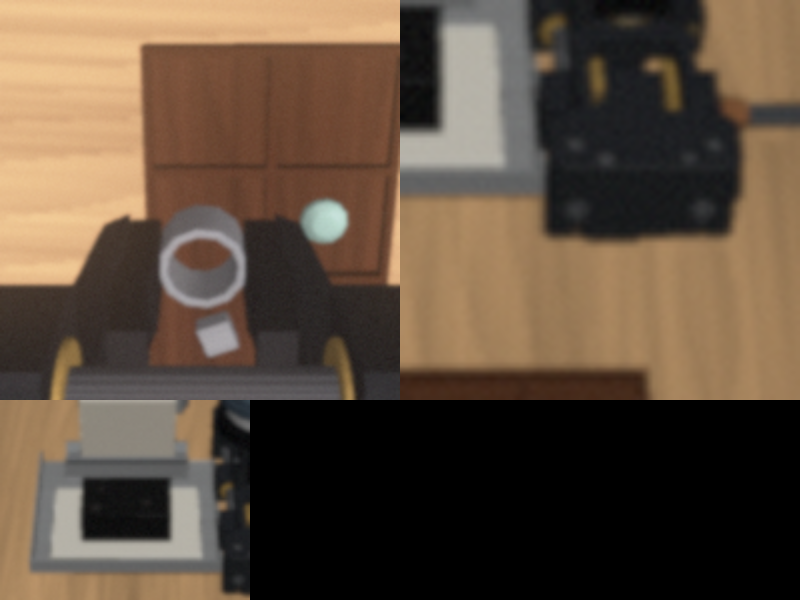

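The ring is held level in the jaws, with its bore facing up at crop (202,268). The fire board is standing upright in the channel. On to the block.

```bash
python3 -m crank '{"offset":[[-0.15,-0.35,-0.15],[-0.3,-0.6,-0.14],[-0.35,-0.7,0],[-0.35,-0.7,0],[-0.35,-0.7,0],[-0.35,-0.7,0],[-0.35,-0.7,0],[-0.35,-0.7,0],[-0.35,-0.7,0],[-0.3,-0.7,0],[-0.3,-0.5,0],[-0.1,-0.2,0]],"twist":[[0,0,0],[0,0,0],[0,0,0],[0,0,0],[0,0,0],[0,0,0],[0,0,0],[0,0,0],[0,0,0],[0,0,0],[0,0,0],[0,0,0]],"gripper":[0,0,0,0,0,0,0,0,0,0,0,0]}'
python3 -m crank '{"offset":[[0,0,0],[0,0,0],[0,0,0]],"twist":[[0,0,0],[0,0,0],[0,0,0]],"gripper":[0,0,0]}'
python3 -c "
from h import *
go([.5545,-.2214,.073])"
```

```text
time_s: 16.3
ee_pos: [0.5591, -0.2244, 0.161]
eef_rot: [-0.078, 3.14, -0.001]
force: [0.8, -0.2, -1.2]
grip_width: 0.0204
finger_force: 30.0
time_s: 16.55
ee_pos: [0.5577, -0.2205, 0.161]
eef_rot: [0.081, -3.139, -0.001]
force: [0.5, 0.0, -0.3]
grip_width: 0.0205
finger_force: 30.0
shift [ 0.1  -0.03  2.93] y-axis [-0.052  0.999  0.001] z-axis [-0.001  0.001 -1.   ] pos [ 0.5577 -0.2205  0.161 ] j [-0.57  0.34  1.62  0.    1.18 -2.2 ] w 0.0205 F [ 0.5  0.  -0.3]
```

```bash
python3 -m crank '{"offset":[[0.1,-0.03,0.2],[0,0,0.4],[0,0,0.5],[0,0,0.5],[0,0,0.4],[0,0,0.3],[0,0,0.2],[0,0,0.1],[0,0,0.1],[0,0,0.05],[0,0,0],[0,0,0]],"twist":[[0,0,0],[0,0,0],[0,0,0],[0,0,0],[0,0,0],[0,0,0],[0,0,0],[0,0,0],[0,0,0],[0,0,0],[0,0,0],[0,0,0]],"gripper":[0,0,0,0,0,0,0,0,0,0,0,0]}'
python3 -m crank '{"offset":[[0,0,0.04],[0,0,0.04],[0,0,0.04],[0,0,0]],"twist":[[0,0,0],[0,0,0],[0,0,0],[0,0,0]],"gripper":[0,0,0,0]}'
```

```text
time_s: 17.55
ee_pos: [0.5557, -0.2227, 0.0794]
eef_rot: [-0.081, 3.14, -0.001]
force: [-0.2, 0.5, 0.6]
grip_width: 0.0203
finger_force: 30.0
time_s: 17.88
ee_pos: [0.5552, -0.2224, 0.0751]
eef_rot: [0.081, -3.14, -0.0]
force: [0.3, -0.2, -0.6]
grip_width: 0.02
finger_force: 30.0
```

```bash
python3 -m crank '{"offset":[[0,0,0.04],[0,0,0.03],[0,0,0],[0,0,0]],"twist":[[0,0,0],[0,0,0],[0,0,0],[0,0,0]],"gripper":[0,0,0,0]}'
```

```text
time_s: 18.22
ee_pos: [0.5553, -0.2224, 0.0732]
eef_rot: [0.081, -3.14, -0.0]
force: [-0.4, 0.2, -1.5]
grip_width: 0.0206
finger_force: 30.0
```

```bash
python3 -m crank '{"offset":[[0,0,0.04],[0,0,0],[0,0,0]],"twist":[[0,0,0],[0,0,0],[0,0,0]],"gripper":[0,0,0]}'
```

```text
time_s: 18.47
ee_pos: [0.5555, -0.2225, 0.073]
eef_rot: [-0.081, 3.14, -0.0]
force: [-2.7, 0.9, 7.2]
grip_width: 0.0204
finger_force: 30.0
```

The 7 N upward force at the expected height shows the ring is resting on the block. Release and rise.

```bash
python3 -m crank '{"offset":[[0,0,0],[0,0,0],[0,0,0],[0,0,0],[0,0,0],[0,0,-0.2],[0,0,-0.4],[0,0,-0.7],[0,0,-0.8],[0,0,-0.8],[0,0,-0.8],[0,0,-0.7]],"twist":[[0,0,0],[0,0,0],[0,0,0],[0,0,0],[0,0,0],[0,0,0],[0,0,0],[0,0,0],[0,0,0],[0,0,0],[0,0,0],[0,0,0]],"gripper":[0.45,0.45,0.45,0.45,0.45,0.45,0.45,0.45,0.45,0.45,0.45,0.45]}'
python3 -m crank '{"offset":[[0,0,0],[0,0,0],[0,0,0]],"twist":[[0,0,0],[0,0,0],[0,0,0]],"gripper":[0.45,0.45,0.45]}'
python3 - <<'E'
from h import *
f=snap('wrist','w8'); s=snap('side','side2'); print(w2px(f,[.5545,-.2214,.058]))
o=np.zeros((560,800,3),np.uint8); o[:400,:640]=f['pixels'][:,:,::-1]; o[400:,:200]=cv2.resize(s['pixels'][115:195,270:370,::-1],(200,160)); o[400:,220:460]=cv2.resize(s['pixels'][210:290,280:400,::-1],(240,160)); o[400:,480:640]=cv2.resize(s['pixels'][275:380,255:360,::-1],(160,160))
cv2.imwrite('pics/c5.png',o)
E
```

```text
time_s: 19.47
ee_pos: [0.5558, -0.2226, 0.2072]
eef_rot: [-0.081, 3.139, -0.002]
force: [0.8, 0.0, -0.2]
grip_width: 0.0401
finger_force: 0.0
time_s: 19.72
ee_pos: [0.555, -0.2222, 0.2036]
eef_rot: [0.081, -3.14, -0.001]
force: [-0.1, -0.5, -0.5]
grip_width: 0.0396
finger_force: 0.0
[322.41264547 184.17501998]
```

View pics/c5.png

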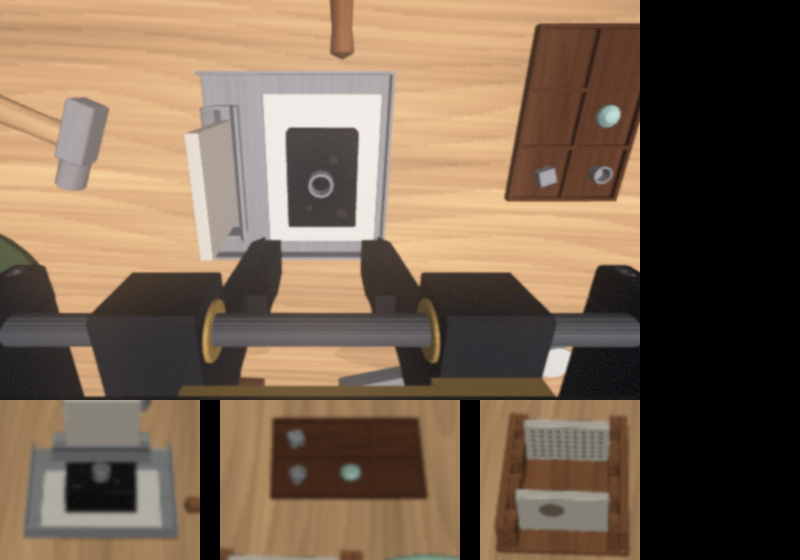

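The ring lies flat in the middle of the block at (320,184), within 3 pixels of its target. The board stands in the channel, and the other parts and boards haven't moved.

```bash
python3 -c "
from workcell import r
print(r.sign_off())"
```

```text
the job is handed in; nothing more can be done
None
```

The tall fire board is standing in the hearth channel, the band ring is lying flat in the middle of the charcoal block, and the job is handed in after about 20 s of robot time; the hand-in returned no verdict.

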